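# Unlatch a lever press, seat the blank by feel, and latch it again

### The job

Work the small lever press on the bench: swing its safety catch right clear of the lever, then press the lever's paddle down until the ram has pushed the sprung blank firmly down into the die, feeling for the moment it meets the blank and stopping before the pad bottoms. Let the lever come all the way up again, then swing the catch fully back under the lever and leave the press like that, without disturbing the things around it.

Things in the scene. Friction and masses are not known exactly. Their poses are not given: they have to be found in the camera images.
- lever_press: Grey lever press fixed to the bench, about 290 mm long, 165 wide over the catch, 205 high. Origin on the bench top under the lever's pivot; +x to the press's back, y to its left, z up. The lever points along -x, towards the robot give or take the yaw. Base plate 155 x 130 x 12 mm, x = -105 to +50 mm; all else on the press but lever and catch is within 30 mm of its xz plane.
- die_axis (a point): Fixed point on the bench top under ram and die, 45 mm in front of the pivot. The ram is an upright plunger (foot 28 mm across, 80 mm up at rest) over a round steel die with a brass blank, 32 mm across, on a sprung pad. Someone has set the die's height by hand anywhere in a band of 8 mm, so where the ram meets the blank must be felt.
- paddle (a point): Centre of the top face of the black paddle at the lever's end (80 long, 36 wide, 12 mm thick), 165 mm from the pivot; about 197 mm up at rest. Moves with the lever. Press it straight down, anywhere near its middle; it rises towards its end by 0.35 rad when the lever is up and falls towards it by up to 0.29 rad at the bottom.
- press_lever (a joint): Lever angle, rad: 0 fully up, growing downward, 0.64 at its end. The ram goes down 45 mm per rad and meets the blank somewhere from 0.23 to 0.43. With the catch closed the lever is blocked at about 0.04. Let go, it rises by itself to 0; below 0.06 counts as up.
- lever_pivot (a point): Lever pivot, 135 mm up. Feel at the paddle: the lever's own spring takes about 2 N at the top, rising to about 5 N at the bottom; once the ram meets the blank the push rises faster, by about 2 N per mm of blank travel (0.6 N per mm at the paddle). A total push of about 15 N is right, and from about 13 to 19 N is good.
- press_pad (a joint): How far the sprung pad with the blank is pushed down, m: 0 untouched, 0.009 bottomed. Firmly seated is more than 0.003 kept for half a second; more than 0.008 is too hard and spoils the blank. It springs back by itself.
- press_catch (a joint): Safety catch angle, rad: 0 closed (tongue under the lever), growing counter-clockwise seen from above to 1.30, fully open on its stop. The lever is clear above 1.05. Friction holds it where it is left; about 1 N at the knob moves it. Closed means below 0.12; it can close only with the lever up.
- catch_knob (a point): Axis of the catch's round upright steel knob, 16 to 19 mm across, standing from 142 to 186 mm above the bench, this point 175 mm up. Closed it is at x = -114, y = -95 mm in the press's frame, fully open at x = -41, y = -91 mm. Push it along the press's +x to open the catch, and back along -x from its far side to close it.
- catch_axis (a point): The catch's upright turning axis, on a post on the press's right, at x = -80, y = -45 mm in its frame; this point 146 mm up. The knob is 60 mm from it. The catch's arms are flat bars 14 mm wide and 8 mm thick, 142 to 150 mm up.
- loupe: Bystander: folding loupe, 26 x 64 x 15 mm, loose to the left of the press; origin under its centre.
- flux_tin: Bystander: round green tin, 73 mm across, 28 mm high, at the back to the left of the press, stuck fast to the bench; origin under its centre.
- scoop: Bystander: folded grey sheet scoop, 45 x 66 x 16 mm, loose to the left of the press; origin under its centre.
- bottle: Bystander: white screw-cap bottle, 34 mm across, 77 mm high, loose, standing to the left; origin under its centre.
- scriber: Bystander: scriber with a magenta handle, 18 x 134 x 11 mm, lying loose at the front right; origin under its centre.
- lamp_end (a point): Right-hand end of the fixed grey lamp head, an obstacle: it fills x = 0.37 to 0.50, y = 0.21 to 0.71, z = 0.10 to 0.27 m, so pass it in front (x below 0.30) or high above. From its middle a thin arm rises straight from (0.45, 0.34, 0.27) to (0.76, -0.07, 0.44) m, and from there a post slopes down to the bench at (0.76, -0.22).

How it is judged:
On the way, in this order (a step that is already met when the one before it is completed fails the run):
1. the catch has been swung clear of the lever, the lever still up (value of joint press_catch above 1.05 rad and value of joint press_lever below 0.08 rad), for 0.1 s.
2. the ram has pushed the blank firmly down (more than 3 mm) for a moment (value of joint press_pad above 0.003 m), for 0.4 s.
3. the lever is all the way up again, the catch still open (value of joint press_lever below 0.06 rad and value of joint press_catch above 0.7 rad), for 0.1 s.
At the end, for the whole second after the job is handed in: the catch is closed (below 0.12 rad) under the lever, the lever is fully up (below 0.06 rad) and the blank's pad has come back up (less than 1 mm down) (value of joint press_catch below 0.12 rad and value of joint press_lever below 0.06 rad and value of joint press_pad below 0.001 m); the robot touches nothing.
It fails at once if the blank is pressed too hard (pad more than 8 mm down) (value of joint press_pad above 0.008 m).
It fails at once if a thing standing around the press is moved more than 25 mm (distance of any of scoop, loupe, bottle, scriber from where it was at the start of the episode above 0.025 m).
It also fails if it takes over 62 s, if anything falls off the work surface, if the arm or the gripper's body presses on something with over 40 N, if the wrist force passes 120 N, or if a joint passes its speed limit or range.

### The arm

A 7-joint arm with a two-finger parallel gripper is mounted at the origin on a cart in front of the work surface, level with it; the furniture and walls round the work are solid. World frame = base frame: x ahead of the robot, y to its left, z up, the work surface at z = 0. Lengths are in m, angles in rad, forces in N, time in s.
With the tool pointing down it reaches from about 0.35 to 0.9 m from the base axis. Payload 8.1 kg.
Tool frame: the origin (TCP) lies on the centre line of the jaws, within the pads' length; the fingertips stand 22 mm ahead of it and the grasp point (between the pads) lies 3 mm ahead of it (arm.finger_overhang is the distance from the TCP to the fingertips, in m); z points along the fingers, y is the direction in which the jaws open and shut (so a half turn about z gives the same grasp; the last joint's range is limited). The gripper opens to 92 mm and grips with 3 to 60 N. Pads are 19 mm wide; open, the fingers measure 130 mm over their backs; the gripper's body (75 mm by 190 mm) begins 47 mm behind the grasp point.
Start: joints at [1.105, 0.434, 0.025, 1.573, -0.012, 1.134, -0.075], TCP at [0.222, -0.584, 0.249] pointing down, gripper open.
Joint ranges: [-2.62, 2.62], [-0.44, 2.09], [-1.27, 1.32], [0.08, 2.57], [-1.32, 4.46], [0.12, 2], [-2.74, 2.74]. Speed limits (rad/s): [2.22, 2.22, 3.01, 3.01, 3.14, 3.14, 3.14].

### API

Orientations are given as a rotation vector (axis times angle).
In Python, from cell import arm gives the robot as it stands. The module is installed in compiled form; this text tells all that it offers.
- The arm moves only by the tool step_arm, never from a script. Its argument "plan" is a list of rows, each an object of numbers: "wx", "wy", "wz": the turn, a rotation vector about the tool's x, y, z in units of 6 degrees (1.0 is 6 degrees); "tx", "ty", "tz": the shift along the tool's x, y, z in cm; "hand": the opening, from 0 (shut) to 1 (fully open). A call has exactly 10 rows; each row shifts and turns the commanded pose from where the row before left it, along the tool's axes as they then stand; what a row does not reach is not made up. A row lasts 1/12 s, in which the tool goes at most 41.7 mm and 7.16 degrees, less where a joint would pass 70% of its speed; a pose out of reach is approached as far as the arm can. A call is refused whole if a number of a shift passes 4.17 or a number of a turn 1, either way. A call with a gripper value outside its range is refused whole. The fingers move at their own pace and stop on an object; "force" is the grip in N (left out, the last holds). Time passes only in rows, so rows that do not move let the fingers close, or fill a call up. It gives the time, the measured TCP pose, the force and the opening at its end, in the units of the state.
- arm.observe(): the state, without advancing time (a new reading comes with each control period).
- arm.get_image(name): name is "scene" or "top" or "wrist"; returns (picture, depth): 400x640x3 uint8, red, green, blue; 400x640 float32, m along the optical axis (not along the pixel's ray), 0 where there is no reading.
- arm.calibration(name): a dict with "mtx" (3x3 intrinsics, pixels), "R" (3x3) and "t" (3): a world point X has camera coordinates R X + t. Camera axes: x right, y down, z forward; pixel columns grow to the right and rows downward; lengths in m; the calibration is good to about 2 mm. The wrist camera is an equidistant fisheye: a pixel r from the principal point sees the ray r / f radians off the axis. A picture is of the moment at which its call begins: read the wrist's pose just before it. calibration takes no time and is no camera call; for the wrist camera it gives the pose at the moment of the call.
- arm.sign_off(): hands the job in, once; it reports no verdict.
The state is a dict: "clock": time; "joints": joint angles; "dq": joint speeds; "joint_efforts": joint torques, N m; "position": TCP position; "ee_rot": TCP orientation; "force": force on the tool from outside, world axes, zero at the start; "ft_torque": the same for the moment, N m; "width": opening from 0.0 (shut) to 1.0 (fully open).
Only numpy, scipy, OpenCV 4.12 (cv2) and the standard library are available. Lean on these libraries where they do the work, as an engineer would, in place of code of your own. Each camera call takes 0.05 s, during which the arm holds its last target.

## Working session

There is one attempt and no reset: what is moved stays moved. The work goes in short steps, Python scripts to look and compute and a tool call to move; the robot and the scene stay as the last step left them, time stands still between calls to the robot, and variables do not carry over. Pictures are saved under pics/ and viewed, and the job is handed in when it is done.

Besides the shell and the picture viewer there is one more tool, called as name(argument=value, ...), one argument or row to a line, values as JSON. step_arm: Moves the arm, as the interface text tells. Its arguments: {"type":"object","properties":{"plan":{"type":"array"},"force":{"type":"number"}},"required":["plan"]}

```bash
mkdir -p pics; ls; python3 - <<'E'
from cell import arm
import cv2,numpy as np
print(arm.observe()); print(arm.finger_overhang)
for n in ("scene","top"):
    im,d=arm.get_image(n); cv2.imwrite(f"pics/{n}0.png",im[:,:,::-1]); np.save(f"pics/{n}0.npy",d)
    c=arm.calibration(n); print(n,c)
    np.savez(f"pics/{n}cal.npz",**{k:np.array(c[k]) for k in("mtx","R","t")})
E
```

```text
pics
{'clock': 0.0, 'joints': array([ 1.10542222,  0.43521063,  0.02495603,  1.57409992, -0.0116239 ,
        1.13400293, -0.07511938]), 'dq': array([ 7.13196246e-05,  5.24694098e-04,  1.08175852e-03, -4.81683179e-04,
        7.63326329e-04,  1.44369250e-03, -1.15230675e-04]), 'joint_efforts': array([-1.10494395e-03, -6.67857885e+01,  9.84285213e-01, -3.14459074e+01,
       -6.06830930e-02,  4.28323529e-02,  1.37538941e-04]), 'position': array([ 0.22158715, -0.58388486,  0.24795132]), 'ee_rot': array([-3.08857640e+00, -5.66319750e-01,  6.21275761e-04]), 'force': array([ 0.96132914, -0.49253714,  0.58190595]), 'ft_torque': array([-0.01376897, -0.03798901, -0.02333007]), 'width': 1.003692747611256}
0.022
scene {'mtx': array([[360.84194625,   0.        , 318.80660505],
       [  0.        , 360.84194625, 197.83818859],
       [  0.        ,   0.        ,   1.        ]]), 'R': array([[-0.6124791 , -0.79047799,  0.00372849],
       [-0.60390497,  0.46486449, -0.6474564 ],
       [ 0.51006679, -0.39880517, -0.76209337]]), 't': array([0.34043405, 0.41413276, 0.82985679])}
top {'mtx': array([[511.90860097,   0.        , 325.158747  ],
       [  0.        , 511.90860097, 195.50309375],
       [  0.        ,   0.        ,   1.        ]]), 'R': array([[ 0.36504878, -0.93098593, -0.00213947],
       [-0.86797941, -0.33951045, -0.36241467],
       [ 0.33667659,  0.13415605, -0.9320145 ]]), 't': array([-0.18501153,  0.51215662,  1.61795364])}
```

View pics/scene0.png

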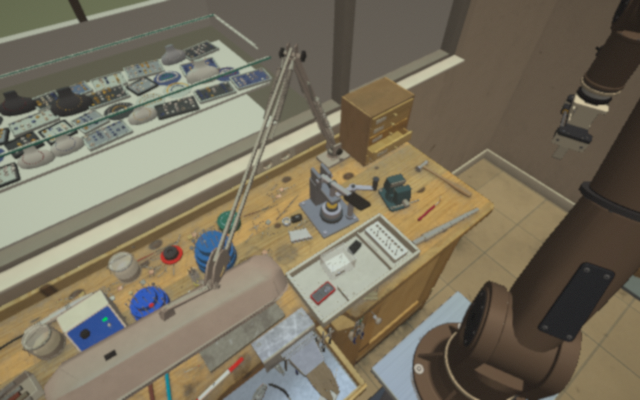

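View pics/top0.png

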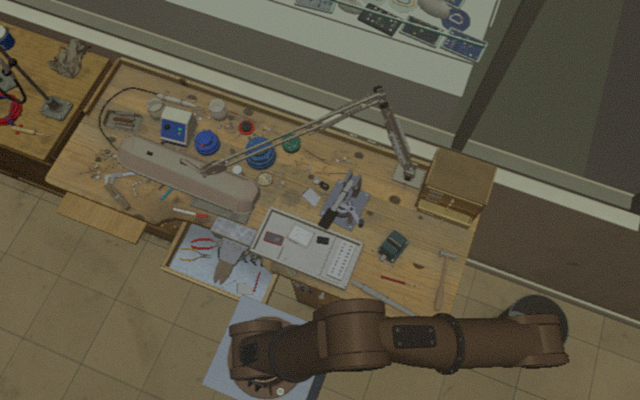

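The press is at about (330, 205) in the scene view and (345, 200) in the top view. The lever's black paddle is at (358, 200) in the scene view and (328, 218) in the top view. I'll enlarge both.

```bash
cat > h.py <<'E'
import numpy as np,cv2
def cal(n):
    c=np.load(f"pics/{n}cal.npz"); return c["mtx"],c["R"],c["t"]
def cloud(n,f=None):
    K,R,t=cal(n); d=np.load(f or f"pics/{n}0.npy"); v,u=np.mgrid[:400,:640]
    pc=np.stack([(u-K[0,2])/K[0,0]*d,(v-K[1,2])/K[1,1]*d,d],-1)
    return (pc-t)@R, d>0
def proj(n,X):
    K,R,t=cal(n); p=(np.atleast_2d(X)@R.T+t)@K.T; return p[:,:2]/p[:,2:]
E
python3 - <<'E'
from h import *
for n,(u0,v0,u1,v1) in dict(scene=(270,150,430,250),top=(270,150,430,270)).items():
    im=cv2.imread(f"pics/{n}0.png")[v0:v1,u0:u1]
    cv2.imwrite(f"pics/{n}0c.png",cv2.resize(im,None,fx=5,fy=5,interpolation=cv2.INTER_CUBIC)[:600])
    P,ok=cloud(n)
    for z0,z1 in((.14,.25),(.13,.155),(.165,.25)):
        m=ok&(P[...,2]>z0)&(P[...,2]<z1)&(P[...,0]>.3)&(P[...,0]<.75)&(P[...,1]>-.4)&(P[...,1]<.15)
        v,u=np.nonzero(m); print(n,z0,len(u),P[m].mean(0) if len(u) else '',P[m].min(0),P[m].max(0))
E
```

```text
scene 0.14 2727 [ 0.62808093 -0.21709889  0.18751394] [ 0.40446746 -0.3999643   0.14003908] [ 0.74999844 -0.01104013  0.24994093]
scene 0.13 719 [ 0.61072879 -0.16005594  0.14558329] [ 0.46594149 -0.39959814  0.13004058] [ 0.74970041 -0.02209978  0.15499825]
scene 0.165 1913 [ 0.63795625 -0.24446459  0.20255125] [ 0.40446746 -0.3999643   0.16503631] [ 0.74999844 -0.01104013  0.24994093]
top 0.14 2397 [ 0.63630829 -0.24124944  0.1946705 ] [ 0.40295846 -0.3999198   0.14000333] [ 0.74990387 -0.01373779  0.24979394]
top 0.13 449 [ 0.59780481 -0.14863637  0.14626432] [ 0.46610337 -0.39883519  0.13016033] [ 0.74964159 -0.02572741  0.15496925]
top 0.165 1884 [ 0.64843046 -0.27025272  0.20640622] [ 0.40295846 -0.3999198   0.16509781] [ 0.74990387 -0.01373779  0.24979394]
```

```bash
python3 - <<'E'
from h import *
# height map 4mm/pixel->zoom, both cams
for n in("scene","top"):
    P,ok=cloud(n); p=P[ok]
    H=np.zeros((120,120));
    for x,y,z in p:
        if .35<x<.71 and -.36<y<.24 and z<.3:
            pass
    sel=(p[:,0]>.42)&(p[:,0]<.72)&(p[:,1]>-.25)&(p[:,1]<.05)&(p[:,2]>.03)&(p[:,2]<.3)
    q=p[sel]; np.savetxt(f"pics/{n}_q.txt",q,fmt="%.4f"); print(n,len(q))
    img=np.full((600,600,3),255,np.uint8)
    for x,y,z in q[np.argsort(q[:,2])]:
        c=cv2.applyColorMap(np.uint8([[min(255,z/.22*255)]]),cv2.COLORMAP_JET)[0,0].tolist()
        cv2.circle(img,(int((.05-y)/.3*600),int((.72-x)/.3*600)),4,c,-1)
    cv2.imwrite(f"pics/{n}_hm.png",img)
E
```

```text
scene 2542
top 1489
```

View pics/scene0c.png

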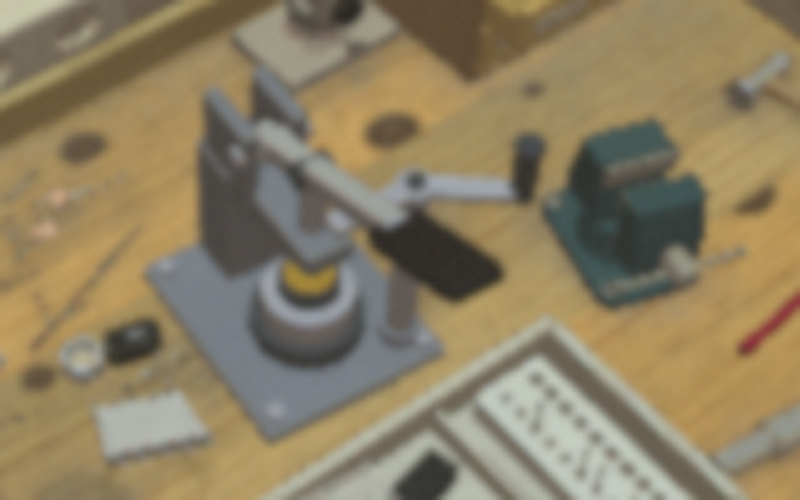

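View pics/top0c.png

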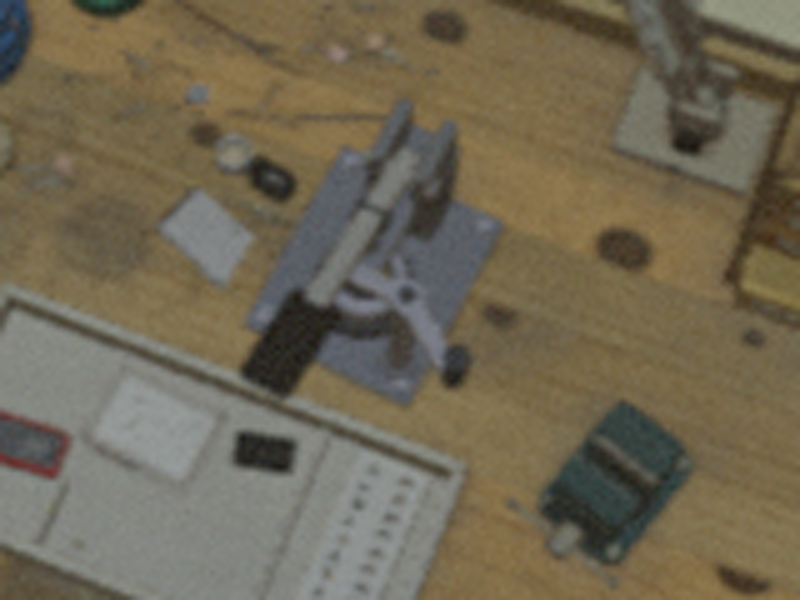

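View pics/top_hm.png

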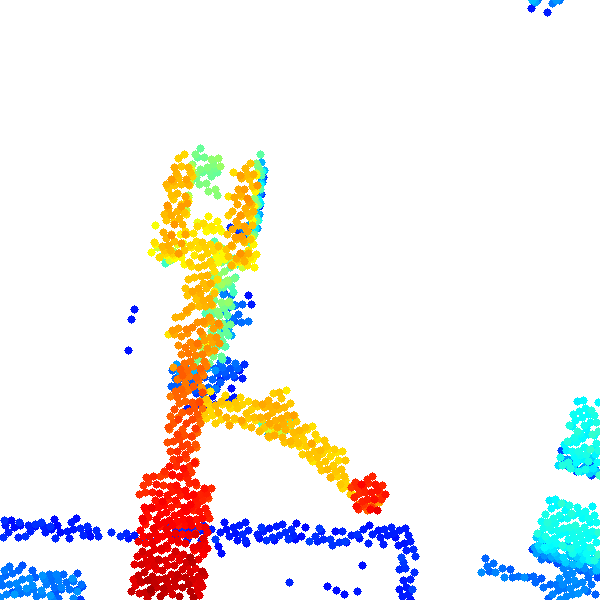

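View pics/scene_hm.png

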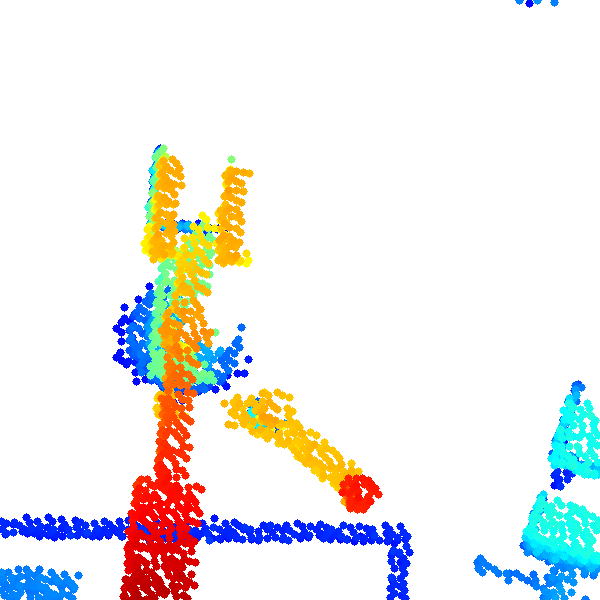

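```bash
python3 - <<'E'
from h import *
from scipy.optimize import least_squares
for n in("scene","top"):
    P,ok=cloud(n); p=P[ok]
    s=(p[:,0]>.38)&(p[:,0]<.56)&(p[:,1]>-.08)&(p[:,1]<.02)&(p[:,2]>.165)&(p[:,2]<.26)
    q=p[s]
    # bin by x: centre of y
    bx=np.arange(.38,.56,.015); 
    for a in bx:
        r=q[(q[:,0]>=a)&(q[:,0]<a+.015)]
        if len(r)>5: print(n,round(a+.0075,3),len(r),'y',r[:,1].min().round(3),r[:,1].max().round(3),'z',np.median(r[:,2]).round(3))
    k=p[(p[:,0]>.44)&(p[:,0]<.5)&(p[:,1]>-.16)&(p[:,1]<-.11)&(p[:,2]>.15)&(p[:,2]<.2)]
    t=k[k[:,2]>np.percentile(k[:,2],60)]
    print('knob',len(k),k.min(0),k.max(0),t.mean(0))
    f=p[(p[:,0]>.59)&(p[:,0]<.65)&(p[:,1]>-.09)&(p[:,1]<-.01)&(p[:,2]>.15)&(p[:,2]<.2)]
    print('fork',f.min(0),f.max(0))
    b=p[(p[:,0]>.4)&(p[:,0]<.7)&(p[:,1]>-.2)&(p[:,1]<.1)&(p[:,2]>.008)&(p[:,2]<.016)]
    b=b[b[:,0]>.5]; print('base',len(b),b.min(0),b.max(0))
E
```

```text
scene 0.402 36 y -0.045 -0.013 z 0.208
scene 0.418 59 y -0.045 -0.011 z 0.209
scene 0.433 60 y -0.048 -0.012 z 0.203
scene 0.448 51 y -0.047 -0.014 z 0.198
scene 0.463 50 y -0.05 -0.016 z 0.193
scene 0.478 43 y -0.051 -0.018 z 0.188
scene 0.493 30 y -0.045 -0.029 z 0.183
scene 0.508 26 y -0.045 -0.03 z 0.177
scene 0.523 21 y -0.047 -0.031 z 0.173
scene 0.538 16 y -0.049 -0.034 z 0.167
knob 99 [ 0.46504352 -0.13910438  0.15011776] [ 0.49580544 -0.11062071  0.19034916] [ 0.47294081 -0.12875126  0.18508777]
fork [ 0.59029677 -0.0748977   0.15028387] [ 0.64045794 -0.02632263  0.15885859]
base 791 [ 0.50005286 -0.11043004  0.00800196] [0.69998983 0.09924399 0.01597804]
top 0.402 21 y -0.048 -0.019 z 0.208
top 0.418 52 y -0.05 -0.014 z 0.207
top 0.433 50 y -0.052 -0.017 z 0.202
top 0.448 46 y -0.054 -0.019 z 0.197
top 0.463 48 y -0.055 -0.021 z 0.191
top 0.478 40 y -0.056 -0.02 z 0.186
top 0.493 20 y -0.048 -0.034 z 0.18
top 0.508 22 y -0.05 -0.034 z 0.175
top 0.523 18 y -0.051 -0.035 z 0.171
top 0.538 16 y -0.053 -0.039 z 0.168
knob 44 [ 0.46455579 -0.14275245  0.15004852] [ 0.49465298 -0.11046477  0.19738449] [ 0.47267567 -0.13458072  0.1881468 ]
fork [ 0.5908264  -0.07866423  0.15006753] [ 0.63831134 -0.0311715   0.16178614]
base 594 [ 0.50021666 -0.19621844  0.00800715] [0.69999321 0.09981448 0.01599997]
```

```bash
cat >> h.py <<'E'
from scipy.spatial.transform import Rotation as Ro
O=np.array([.598,-.0505]); YAW=-.115
def w2p(X):
    X=np.asarray(X,float); c,s=np.cos(YAW),np.sin(YAW); d=X[:2]-O
    return np.array([c*d[0]+s*d[1],-s*d[0]+c*d[1],X[2]])*1000
def p2w(p):
    c,s=np.cos(YAW),np.sin(YAW); p=np.asarray(p,float)/1000
    return np.array([O[0]+c*p[0]-s*p[1],O[1]+s*p[0]+c*p[1],p[2]])
def rep(target=None):
    from cell import arm
    s=arm.observe(); R=Ro.from_rotvec(s["ee_rot"])
    print("t %.2f press-frame tcp %s F %s w %.2f yawx %.2f tilt %.2f"%(s["clock"],w2p(s["position"]).round(1),np.round(s["force"],2),s["width"],np.degrees(np.arctan2(*R.as_matrix()[1::-1,0])),np.degrees(np.arccos(-R.as_matrix()[2,2]))))
    print("J",s["joints"].round(2))
    if target is not None:
        T=Ro.from_euler("x",180,degrees=True); T=Ro.from_euler("z",YAW)*T
        print("shift cm tool:",(R.inv().apply(p2w(target)-s["position"])*100).round(2),"turn units:",np.degrees((R.inv()*T).as_rotvec()/6).round(2))
E
python3 -c "
from h import *
rep((-150,-98,227))"
```

```text
t 0.10 press-frame tcp [-312.7 -573.1  248. ] F [-0.09 -0.73 -0.53] w 1.00 yawx 20.78 tilt 0.08
J [ 1.11  0.44  0.02  1.57 -0.01  1.13 -0.08]
shift cm tool: [ 36.29 -34.71   2.15] turn units: [-0.01  0.    4.56]
```

step_arm(
  plan=[
    {"wz":0.91,"hand":0},
    {"wz":0.91,"hand":0},
    {"wz":0.91,"hand":0},
    {"wz":0.91,"hand":0},
    {"wz":0.91,"hand":0},
    {"tx":1.25,"ty":-3.6,"hand":0},
    {"tx":1.25,"ty":-3.6,"hand":0},
    {"tx":1.25,"ty":-3.6,"hand":0},
    {"tx":1.25,"ty":-3.6,"hand":0},
    {"tx":1.25,"ty":-3.6,"hand":0},
  ],
  force=20,
)

```text
invalid input at $.plan[0]: expected keys wx, wy, wz, tx, ty, tz, hand
```

```bash
python3 -c "
from h import *
rep((-150,-98,227))"
```

```text
t 0.10 press-frame tcp [-312.7 -573.1  248. ] F [-0.09 -0.73 -0.53] w 1.00 yawx 20.78 tilt 0.08
J [ 1.11  0.44  0.02  1.57 -0.01  1.13 -0.08]
shift cm tool: [ 36.29 -34.71   2.15] turn units: [-0.01  0.    4.56]
```

step_arm(
  plan=[
    {"wx":0,"wy":0,"wz":0.91,"tx":0,"ty":0,"tz":0,"hand":0},
    {"wx":0,"wy":0,"wz":0.91,"tx":0,"ty":0,"tz":0,"hand":0},
    {"wx":0,"wy":0,"wz":0.91,"tx":0,"ty":0,"tz":0,"hand":0},
    {"wx":0,"wy":0,"wz":0.91,"tx":0,"ty":0,"tz":0,"hand":0},
    {"wx":0,"wy":0,"wz":0.91,"tx":0,"ty":0,"tz":0,"hand":0},
    {"wx":0,"wy":0,"wz":0,"tx":1.25,"ty":-3.6,"tz":0,"hand":0},
    {"wx":0,"wy":0,"wz":0,"tx":1.25,"ty":-3.6,"tz":0,"hand":0},
    {"wx":0,"wy":0,"wz":0,"tx":1.25,"ty":-3.6,"tz":0,"hand":0},
    {"wx":0,"wy":0,"wz":0,"tx":1.25,"ty":-3.6,"tz":0,"hand":0},
    {"wx":0,"wy":0,"wz":0,"tx":1.25,"ty":-3.6,"tz":0,"hand":0},
  ],
  force=20,
)

```text
clock: 0.93
position: [0.3046, -0.4107, 0.2484]
ee_rot: [-3.136, 0.179, 0.001]
force: [0.6, -0.1, -0.4]
width: 0.325
```

```bash
python3 -c "
from h import *
rep((-150,-98,227))"
```

```text
t 0.93 press-frame tcp [-250.2 -391.5  248.4] F [ 0.59 -0.09 -0.4 ] w 0.33 yawx -6.53 tilt 0.04
J [ 0.78  0.25  0.06  1.85 -0.02  1.04 -0.84]
shift cm tool: [ 10.05 -29.34   2.14] turn units: [-0.    0.01  0.01]
```

step_arm(
  plan=[
    {"wx":0,"wy":0,"wz":0,"tx":1.2,"ty":-3.6,"tz":0,"hand":0},
    {"wx":0,"wy":0,"wz":0,"tx":1.2,"ty":-3.6,"tz":0,"hand":0},
    {"wx":0,"wy":0,"wz":0,"tx":1.2,"ty":-3.6,"tz":0,"hand":0},
    {"wx":0,"wy":0,"wz":0,"tx":1.2,"ty":-3.6,"tz":0,"hand":0},
    {"wx":0,"wy":0,"wz":0,"tx":1.2,"ty":-3.6,"tz":0,"hand":0},
    {"wx":0,"wy":0,"wz":0,"tx":1.2,"ty":-3.6,"tz":0,"hand":0},
    {"wx":0,"wy":0,"wz":0,"tx":1.2,"ty":-3.6,"tz":0,"hand":0},
    {"wx":0,"wy":0,"wz":0,"tx":1.2,"ty":-3.6,"tz":0,"hand":0},
    {"wx":0,"wy":0,"wz":0,"tx":0,"ty":0,"tz":0,"hand":0},
    {"wx":0,"wy":0,"wz":0,"tx":0,"ty":0,"tz":0,"hand":0},
  ],
)

```text
clock: 1.77
position: [0.433, -0.1352, 0.2485]
ee_rot: [-3.136, 0.171, 0.0]
force: [-1.5, -0.6, 0.7]
width: 0.003
```

```bash
python3 -c "
from h import *
rep((-150,-98,187))
from cell import arm
im,d=arm.get_image('wrist'); cv2.imwrite('pics/w1.png',im[:,:,::-1]); c=arm.calibration('wrist')
np.savez('pics/wristcal.npz',**{k:np.array(c[k]) for k in('mtx','R','t')}); np.save('pics/wrist0.npy',d)
print(c)
im,d=arm.get_image('scene'); cv2.imwrite('pics/s1.png',cv2.resize(im[130:250,250:410,::-1],None,fx=5,fy=5,interpolation=2))
"
```

```text
t 1.77 press-frame tcp [-154.2 -103.1  248.5] F [-1.51 -0.61  0.65] w 0.00 yawx -6.23 tilt 0.03
J [ 0.32  0.17 -0.16  1.96  0.03  1.02 -1.53]
shift cm tool: [ 0.43 -0.5   6.15] turn units: [-0.    0.    0.06]
{'mtx': array([[309.70691629,   0.        , 317.91695269],
       [  0.        , 309.70691629, 197.28093252],
       [  0.        ,   0.        ,   1.        ]]), 'R': array([[-1.12646713e-01, -9.93634851e-01, -7.07176659e-04],
       [-9.62727580e-01,  1.08966623e-01,  2.47551775e-01],
       [-2.45899013e-01,  2.85667122e-02, -9.68874408e-01]]), 't': array([-0.08801   ,  0.39959544,  0.49896359])}
```

View pics/w1.png

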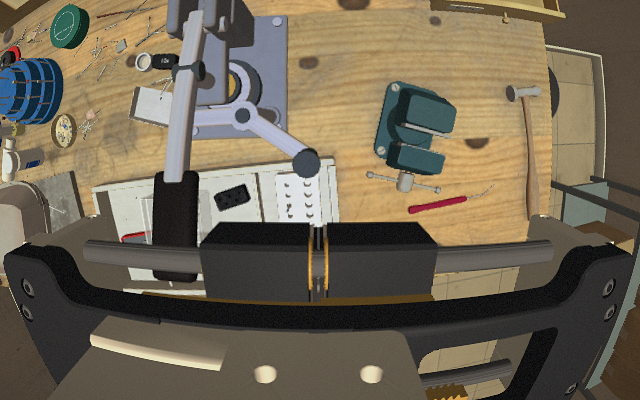

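View pics/s1.png

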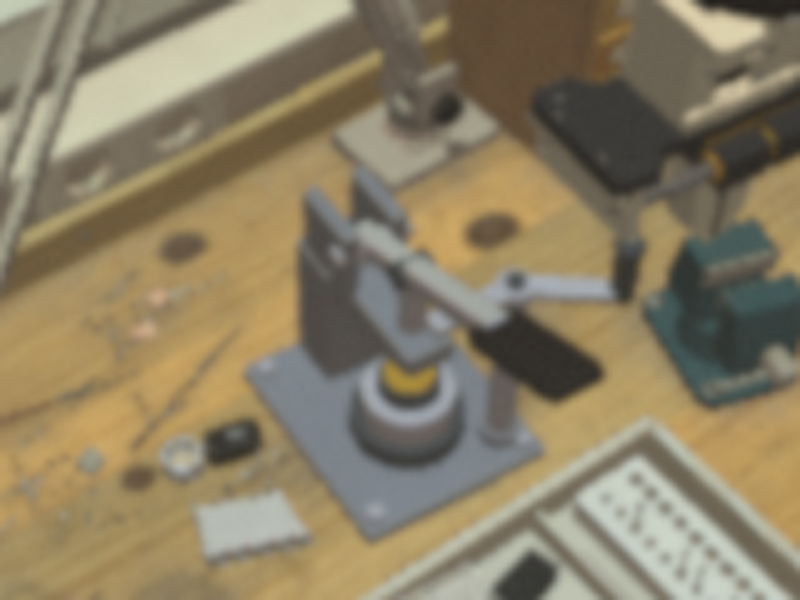

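```bash
cat >> h.py <<'E'
def wcloud(df='pics/wrist0.npy',cf='pics/wristcal.npz'):
    c=np.load(cf);K,R,t=c['mtx'],c['R'],c['t'];d=np.load(df)
    v,u=np.mgrid[:400,:640];x=(u-K[0,2])/K[0,0];y=(v-K[1,2])/K[0,0];r=np.hypot(x,y)
    s=np.where(r>1e-6,np.tan(np.minimum(r,1.5))/np.maximum(r,1e-6),1)
    return (np.stack([x*s*d,y*s*d,d],-1)-t)@R,d
E
python3 - <<'E'
from h import *
P,d=wcloud()
for n,(u,v) in dict(knob=(306,160),axis=(243,115),pad=(175,225),padL=(158,200),padR=(193,200),lever=(180,130),arm=(280,143),ppost=(185,20)).items():
    q=np.median(P[v-2:v+3,u-2:u+3].reshape(-1,3),0); print(n,q.round(4),w2p(q).round(1))
k=P[145:185,285:325].reshape(-1,3); k=k[(k[:,2]>.175)&(k[:,2]<.2)]; print(len(k),w2p(k.mean(0)),np.median(k[:,2]),k.min(0),k.max(0))
for v in (90,110,130,150,200,220,240):
    row=P[v,120:235]; m=(row[:,2]>.155)&(row[:,2]<.23); q=row[m]
    if m.any(): print(v,q[0].round(4),q[-1].round(4),'mid press',w2p((q[0]+q[-1])/2).round(1))
for nm,(a,b,c,e) in dict(fing=(250,290,205,300),fing2=(250,290,340,430)).items():
    print(nm,P[a:b,c:e].reshape(-1,3).min(0),P[a:b,c:e].reshape(-1,3).max(0))
for q in [(-105,65,12),(50,-65,12),(50,65,12),(-105,-65,12)]:
    pass
E
```

```text
knob [ 0.4726 -0.1345  0.1855] [-114.9  -97.9  185.5]
axis [ 0.5086 -0.0897  0.1537] [-84.3 -49.2 153.7]
pad [ 0.4415 -0.0394  0.1973] [-156.8   -6.9  197.3]
padL [ 0.4592 -0.0264  0.1912] [-140.6    8.   191.2]
padR [ 0.4557 -0.0537  0.1895] [-141.   -19.5  189.5]
lever [ 0.5049 -0.0466  0.176 ] [-92.9  -6.8 176. ]
arm [ 0.4834 -0.1143  0.1497] [-106.5  -76.5  149.7]
ppost [ 0.6009 -0.0435  0.1391] [  2.1   7.3 139.1]
616 [-117.43354073  -97.91504525  185.27834039] 0.1852932173878274 [ 0.46114365 -0.14342414  0.18074237] [ 0.47928643 -0.12483816  0.18776592]
90 [ 0.5368 -0.0403  0.164 ] [ 0.5345 -0.0541  0.155 ] mid press [-62.3  -3.9 159.5]
110 [ 0.5214 -0.0382  0.1692] [ 0.5189 -0.052   0.1567] mid press [-77.9  -3.6 162.9]
130 [ 0.5068 -0.0359  0.1741] [ 0.5037 -0.0509  0.1636] mid press [-92.9  -3.6 168.8]
150 [ 0.4927 -0.0351  0.1806] [ 0.4889 -0.0478  0.1641] mid press [-107.5   -3.3  172.4]
200 [ 0.4594 -0.0213  0.1898] [ 0.4546 -0.055   0.1856] mid press [-141.5   -3.9  187.7]
220 [ 0.446  -0.0195  0.1947] [ 0.4414 -0.0538  0.1902] mid press [-154.9   -4.   192.5]
240 [ 0.4327 -0.0185  0.2   ] [ 0.4286 -0.0529  0.1957] mid press [-167.9   -4.5  197.9]
fing [ 0.45613765 -0.14524612  0.31406451] [ 0.49748217 -0.11007697  0.38445026]
fing2 [ 0.45113032 -0.17025773  0.31403899] [ 0.49748217 -0.14524612  0.38445026]
```

```bash
sed -i 's/^O=.*; YAW/O=np.array([.596,-.0527]); YAW/' h.py; python3 -c "
from h import *
rep((-152,-100,185))"
```

```text
t 1.87 press-frame tcp [-153.2 -103.6  248.5] F [-0.04 -0.2  -0.24] w 0.01 yawx -6.54 tilt 0.05
J [ 0.33  0.17 -0.15  1.96  0.03  1.02 -1.53]
shift cm tool: [ 0.13 -0.36  6.35] turn units: [0.   0.01 0.01]
```

step_arm(
  plan=[
    {"wx":0,"wy":0,"wz":0,"tx":0,"ty":0,"tz":2.1,"hand":0},
    {"wx":0,"wy":0,"wz":0,"tx":0,"ty":0,"tz":2.1,"hand":0},
    {"wx":0,"wy":0,"wz":0,"tx":0,"ty":0,"tz":2.1,"hand":0},
    {"wx":0,"wy":0,"wz":0,"tx":0,"ty":0,"tz":0,"hand":0},
    {"wx":0,"wy":0,"wz":0,"tx":0.6,"ty":0,"tz":0,"hand":0},
    {"wx":0,"wy":0,"wz":0,"tx":0.6,"ty":0,"tz":0,"hand":0},
    {"wx":0,"wy":0,"wz":0,"tx":0.6,"ty":0,"tz":0,"hand":0},
    {"wx":0,"wy":0,"wz":0,"tx":0.6,"ty":0,"tz":0,"hand":0},
    {"wx":0,"wy":0,"wz":0,"tx":0.6,"ty":0,"tz":0,"hand":0},
    {"wx":0,"wy":0,"wz":0,"tx":0.6,"ty":0,"tz":0,"hand":0},
  ],
)

```text
clock: 2.7
position: [0.4687, -0.1419, 0.186]
ee_rot: [3.136, -0.179, 0.0]
force: [-1.5, -0.9, 0.0]
width: 0.005
```

```bash
python3 -c "
from h import *
rep((-62,-100,185))
from cell import arm
im,d=arm.get_image('wrist'); cv2.imwrite('pics/w2.png',im[:,:,::-1])
"
```

```text
t 2.70 press-frame tcp [-116.2 -103.2  186. ] F [-1.52 -0.93  0.01] w 0.01 yawx -6.54 tilt 0.02
J [ 0.31  0.29 -0.15  1.97  0.06  0.89 -1.56]
shift cm tool: [ 5.42 -0.31  0.1 ] turn units: [ 0.   -0.    0.01]
```

View pics/w2.png

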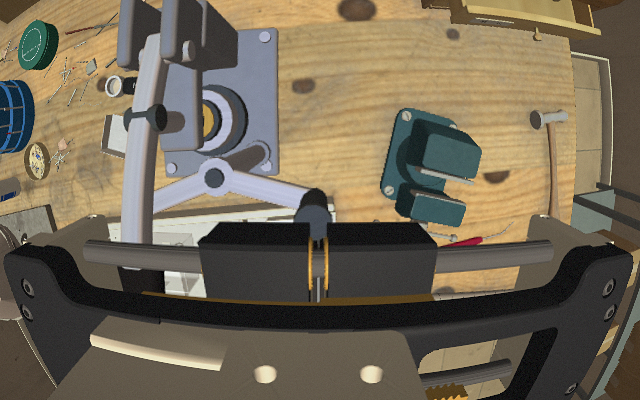

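The knob is against the fingers at about (312, 205). The tongue at (175, 190) is swinging out, so I'll keep pushing.

step_arm(
  plan=[
    {"wx":0,"wy":0,"wz":0,"tx":0.7,"ty":-0.1,"tz":0,"hand":0},
    {"wx":0,"wy":0,"wz":0,"tx":0.7,"ty":-0.1,"tz":0,"hand":0},
    {"wx":0,"wy":0,"wz":0,"tx":0.7,"ty":-0.1,"tz":0,"hand":0},
    {"wx":0,"wy":0,"wz":0,"tx":0.7,"ty":0,"tz":0,"hand":0},
    {"wx":0,"wy":0,"wz":0,"tx":0.7,"ty":0,"tz":0,"hand":0},
    {"wx":0,"wy":0,"wz":0,"tx":0.7,"ty":0,"tz":0,"hand":0},
    {"wx":0,"wy":0,"wz":0,"tx":0.6,"ty":0,"tz":0,"hand":0},
    {"wx":0,"wy":0,"wz":0,"tx":0.4,"ty":0,"tz":0,"hand":0},
    {"wx":0,"wy":0,"wz":0,"tx":0.3,"ty":0,"tz":0,"hand":0},
    {"wx":0,"wy":0,"wz":0,"tx":0,"ty":0,"tz":0,"hand":0},
  ],
)

```text
clock: 3.58
position: [0.5232, -0.1444, 0.1855]
ee_rot: [-3.136, 0.178, 0.001]
force: [-1.7, 2.4, -0.5]
width: 0.003
```

```bash
python3 -c "
from h import *
rep((-60,-100,185))
from cell import arm
im,d=arm.get_image('wrist'); cv2.imwrite('pics/w3.png',im[:,:,::-1])
im,d=arm.get_image('scene'); cv2.imwrite('pics/s3.png',cv2.resize(im[130:250,250:410,::-1],None,fx=5,fy=5,interpolation=2))
"
```

```text
t 3.58 press-frame tcp [-61.8 -99.5 185.5] F [-1.71  2.38 -0.52] w 0.00 yawx -6.50 tilt 0.05
J [ 0.28  0.37 -0.14  1.84  0.07  0.93 -1.58]
shift cm tool: [0.18 0.05 0.04] turn units: [-0.    0.01  0.02]
```

View pics/w3.png

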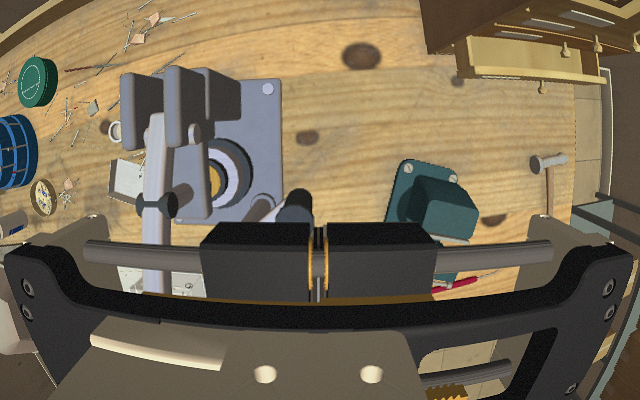

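View pics/s3.png

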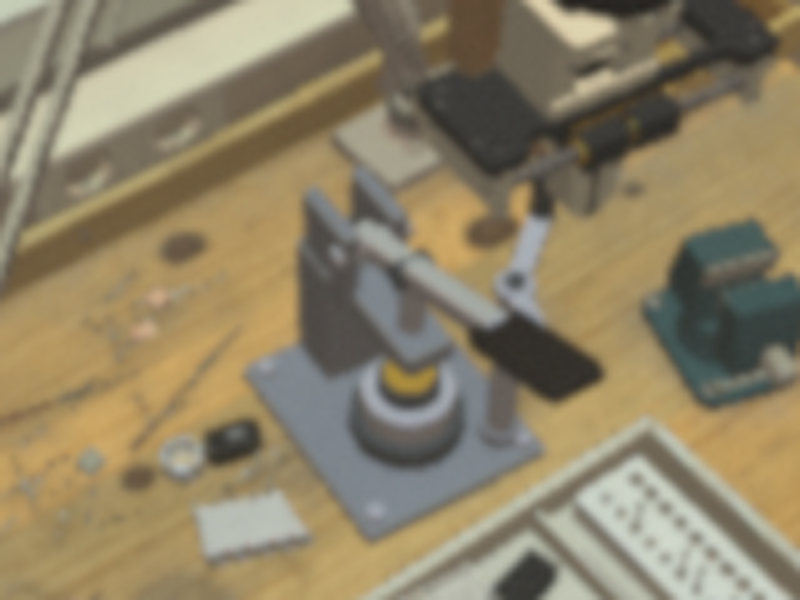

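step_arm(
  plan=[
    {"wx":0,"wy":0,"wz":0,"tx":0.3,"ty":0,"tz":0,"hand":0},
    {"wx":0,"wy":0,"wz":0,"tx":0,"ty":0,"tz":0,"hand":0},
    {"wx":0,"wy":0,"wz":0,"tx":-1.2,"ty":0,"tz":0,"hand":0},
    {"wx":0,"wy":0,"wz":0,"tx":0,"ty":0,"tz":-2.2,"hand":0},
    {"wx":0,"wy":0,"wz":0,"tx":0,"ty":0,"tz":-2.2,"hand":0},
    {"wx":0,"wy":0,"wz":0,"tx":0,"ty":0,"tz":-2.2,"hand":0},
    {"wx":0,"wy":0,"wz":0,"tx":-1.8,"ty":-2.0,"tz":0,"hand":0},
    {"wx":0,"wy":0,"wz":0,"tx":-2.0,"ty":-2.5,"tz":0,"hand":0},
    {"wx":0,"wy":0,"wz":0,"tx":-2.2,"ty":-2.5,"tz":0,"hand":0},
    {"wx":0,"wy":0,"wz":0,"tx":-2.0,"ty":-2.0,"tz":0,"hand":0},
  ],
)

```text
clock: 4.52
position: [0.4448, -0.0441, 0.2523]
ee_rot: [3.136, -0.179, 0.004]
force: [0.9, 1.1, 0.5]
width: 0.007
```

```bash
python3 -c "
from h import *
rep((-160,0,235))
from cell import arm
c=arm.calibration('wrist')
np.savez('pics/wristcal.npz',**{k:np.array(c[k]) for k in('mtx','R','t')})
im,d=arm.get_image('wrist'); cv2.imwrite('pics/w4.png',im[:,:,::-1]);np.save('pics/wrist0.npy',d)
im,d=arm.get_image('scene'); cv2.imwrite('pics/s4.png',cv2.resize(im[130:250,250:410,::-1],None,fx=5,fy=5,interpolation=2))
"
```

```text
t 4.52 press-frame tcp [-151.2   -8.8  252.3] F [0.89 1.13 0.47] w 0.01 yawx -6.53 tilt 0.15
J [ 0.17  0.15 -0.22  1.97  0.04  1.02 -1.75]
shift cm tool: [-0.88 -0.88  1.73] turn units: [-0.   -0.02  0.01]
```

View pics/w4.png

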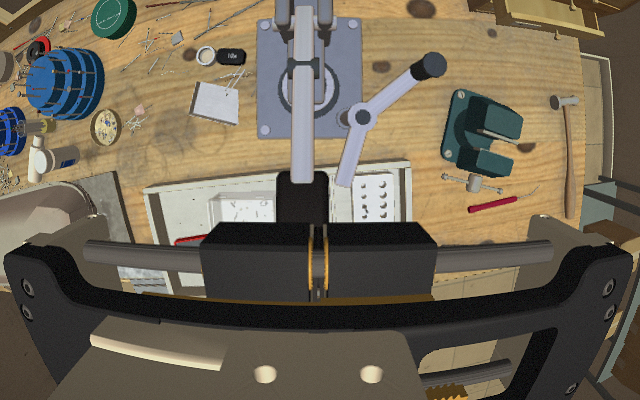

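View pics/s4.png

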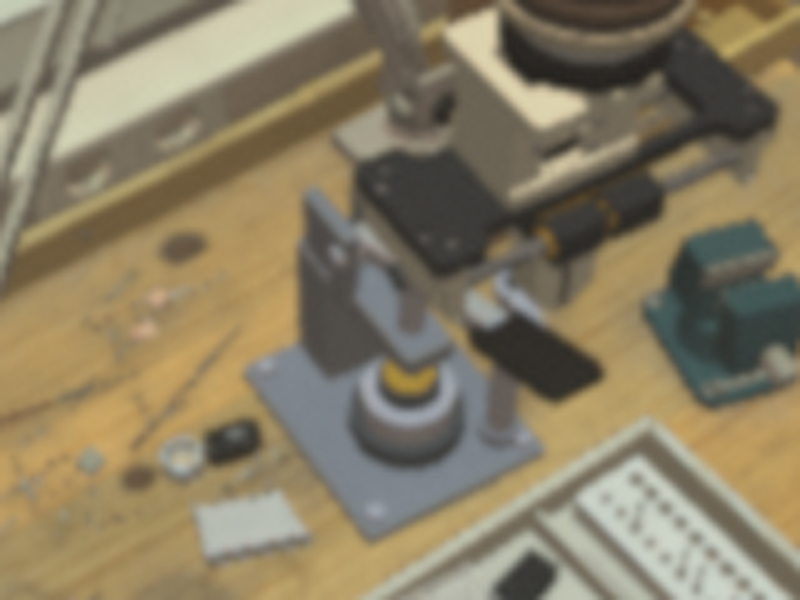

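```bash
python3 - <<'E'
from h import *
P,d=wcloud()
f=lambda u,v:w2p(np.median(P[v-2:v+3,u-2:u+3].reshape(-1,3),0))
k=f(430,65);a=f(362,118);print('knob',k,'axis',a)
v=k-a; print('catch angle',np.arctan2(v[1],v[0])-np.arctan2(-50,-34)%(2*np.pi)+0, np.degrees(np.arctan2(v[1],v[0])))
v0=np.arctan2(-50,-34);print((np.arctan2(v[1],v[0])-v0))
for u in(302,):
  for v in(90,110,180,195,210): 
    row=P[v,260:345];m=(row[:,2]>.15)&(row[:,2]<.24);q=row[m];print(v,w2p(q[0]).round(1),w2p(q[-1]).round(1))
rep((-160,-3,235))
E
```

```text
knob [-44.96141737 -84.96105556 185.54669719] axis [-83.40784654 -42.7523148  153.68824247]
catch angle -4.947223570825935 -47.67073304840395
1.3359617363536516
90 [-63.2   9.2 162.9] [-63.6  -6.  164.5]
110 [-78.1   9.4 168.8] [-77.9  -6.6 157.4]
180 [-125.8   19.1  182.2] [-132.   -27.6  150.3]
195 [-135.3   18.8  186.5] [-135.8  -16.3  184.3]
210 [-144.9   18.7  189.9] [-145.   -16.3  189.3]
t 4.62 press-frame tcp [-152.8   -7.1  252.4] F [ 0.62 -0.75  0.14] w 0.01 yawx -6.27 tilt 0.08
J [ 0.17  0.15 -0.22  1.97  0.04  1.02 -1.75]
shift cm tool: [-0.72 -0.41  1.74] turn units: [-0.   -0.01  0.05]
```

step_arm(
  plan=[
    {"wx":0,"wy":0,"wz":0,"tx":-0.7,"ty":-0.8,"tz":0,"hand":0},
    {"wx":0,"wy":0,"wz":0,"tx":0,"ty":0,"tz":0.7,"hand":0},
    {"wx":0,"wy":0,"wz":0,"tx":0,"ty":0,"tz":0.7,"hand":0},
    {"wx":0,"wy":0,"wz":0,"tx":0,"ty":0,"tz":0.7,"hand":0},
    {"wx":0,"wy":0,"wz":0,"tx":0,"ty":0,"tz":0.7,"hand":0},
    {"wx":0,"wy":0,"wz":0,"tx":0,"ty":0,"tz":0.6,"hand":0},
    {"wx":0,"wy":0,"wz":0,"tx":0,"ty":0,"tz":0.6,"hand":0},
    {"wx":0,"wy":0,"wz":0,"tx":0,"ty":0,"tz":0.6,"hand":0},
    {"wx":0,"wy":0,"wz":0,"tx":0,"ty":0,"tz":0.6,"hand":0},
    {"wx":0,"wy":0,"wz":0,"tx":0,"ty":0,"tz":0,"hand":0},
  ],
)

```text
clock: 5.45
position: [0.4386, -0.0365, 0.1986]
ee_rot: [3.136, -0.179, -0.002]
force: [0.9, -0.9, 2.7]
width: 0.009
```

```bash
python3 -c "
from h import *
rep((-160,1,190))
from cell import arm
im,d=arm.get_image('scene'); cv2.imwrite('pics/s5.png',cv2.resize(im[130:250,250:410,::-1],None,fx=5,fy=5,interpolation=2))
print(arm.observe()['force'])
"
```

```text
t 5.45 press-frame tcp [-158.2   -2.   198.6] F [ 0.92 -0.94  2.73] w 0.01 yawx -6.52 tilt 0.06
J [ 0.15  0.21 -0.22  2.05  0.06  0.89 -1.79]
shift cm tool: [-0.18 -0.3   0.86] turn units: [0.   0.01 0.01]
[-0.64372854 -0.82900896  3.6327177 ]
```

View pics/s5.png

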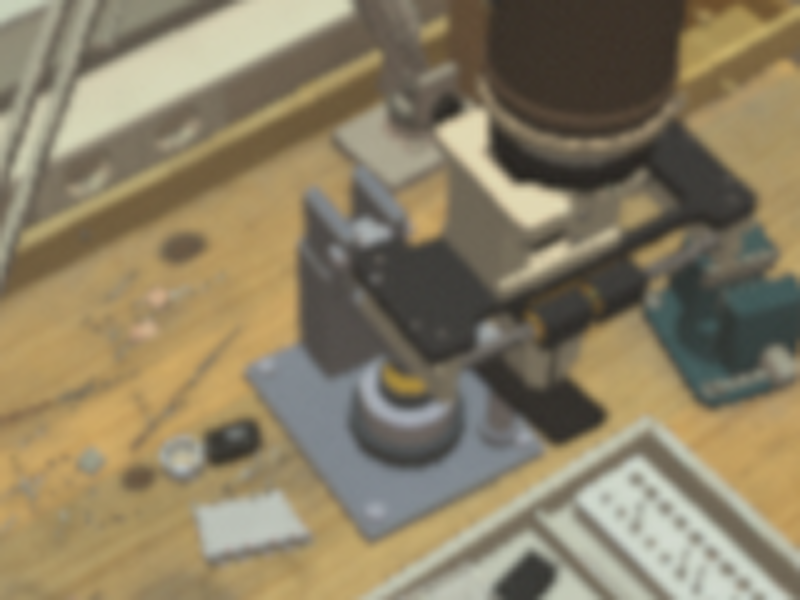

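step_arm(
  plan=[
    {"wx":0,"wy":0,"wz":0,"tx":0,"ty":-0.1,"tz":0.2,"hand":0},
    {"wx":0,"wy":0,"wz":0,"tx":0,"ty":-0.1,"tz":0.2,"hand":0},
    {"wx":0,"wy":0,"wz":0,"tx":0,"ty":0,"tz":0.2,"hand":0},
    {"wx":0,"wy":0,"wz":0,"tx":0,"ty":0,"tz":0.2,"hand":0},
    {"wx":0,"wy":0,"wz":0,"tx":0,"ty":0,"tz":0.2,"hand":0},
    {"wx":0,"wy":0,"wz":0,"tx":0,"ty":0,"tz":0,"hand":0},
    {"wx":0,"wy":0,"wz":0,"tx":0,"ty":0,"tz":0,"hand":0},
    {"wx":0,"wy":0,"wz":0,"tx":0,"ty":0,"tz":0,"hand":0},
    {"wx":0,"wy":0,"wz":0,"tx":0,"ty":0,"tz":0,"hand":0},
    {"wx":0,"wy":0,"wz":0,"tx":0,"ty":0,"tz":0,"hand":0},
  ],
)

```text
clock: 6.33
position: [0.4391, -0.0344, 0.1898]
ee_rot: [-3.136, 0.179, -0.0]
force: [-1.9, -0.5, 3.7]
width: 0.005
```

```bash
cat > f.py <<'E'
from h import *
from cell import arm
fs=[];zs=[]
for i in range(5):
    s=arm.observe(); fs.append(s['force'][2]); zs.append(s['position'][2])
    if i<4: arm.get_image('top')
p=w2p(s['position']); tip=np.mean(zs)*1000-22
# contact: tip edge +-9.5mm on paddle top; pivot z=135, top face ~6 mm above lever line
best=min(np.linspace(0,.64,641),key=lambda th:abs(max(135+6/np.cos(.35-th)+np.tan(.35-th)*(-(p[0]+e)) for e in(-9.5,9.5))-tip))
print("t %.2f Fz %.2f +- %.2f  all %s tip z %.1f press %s theta~%.3f"%(s['clock'],np.mean(fs),np.std(fs)/5**.5,np.round(fs,1),tip,p.round(1),best))
E
python3 f.py
```

```text
t 6.53 Fz 3.80 +- 0.18  all [3.7 4.1 3.4 3.4 4.4] tip z 167.8 press [-158.     0.2  189.8] theta~0.192
```

step_arm(
  plan=[
    {"wx":0,"wy":0,"wz":0,"tx":0,"ty":0,"tz":0.2,"hand":0},
    {"wx":0,"wy":0,"wz":0,"tx":0,"ty":0,"tz":0.2,"hand":0},
    {"wx":0,"wy":0,"wz":0,"tx":0,"ty":0,"tz":0.2,"hand":0},
    {"wx":0,"wy":0,"wz":0,"tx":0,"ty":0,"tz":0.2,"hand":0},
    {"wx":0,"wy":0,"wz":0,"tx":0,"ty":0,"tz":0.2,"hand":0},
    {"wx":0,"wy":0,"wz":0,"tx":0,"ty":0,"tz":0,"hand":0},
    {"wx":0,"wy":0,"wz":0,"tx":0,"ty":0,"tz":0,"hand":0},
    {"wx":0,"wy":0,"wz":0,"tx":0,"ty":0,"tz":0,"hand":0},
    {"wx":0,"wy":0,"wz":0,"tx":0,"ty":0,"tz":0,"hand":0},
    {"wx":0,"wy":0,"wz":0,"tx":0,"ty":0,"tz":0,"hand":0},
  ],
)

```text
clock: 7.37
position: [0.4391, -0.0344, 0.1798]
ee_rot: [3.136, -0.179, -0.0]
force: [-3.1, 0.4, 3.0]
width: 0.01
```

```bash
python3 f.py
```

```text
t 7.57 Fz 3.31 +- 0.22  all [3.  4.3 3.  3.1 3.3] tip z 157.8 press [-1.579e+02  1.000e-01  1.798e+02] theta~0.250
```

step_arm(
  plan=[
    {"wx":0,"wy":0,"wz":0,"tx":0,"ty":0,"tz":0.2,"hand":0},
    {"wx":0,"wy":0,"wz":0,"tx":0,"ty":0,"tz":0.2,"hand":0},
    {"wx":0,"wy":0,"wz":0,"tx":0,"ty":0,"tz":0.2,"hand":0},
    {"wx":0,"wy":0,"wz":0,"tx":0,"ty":0,"tz":0.2,"hand":0},
    {"wx":0,"wy":0,"wz":0,"tx":0,"ty":0,"tz":0.2,"hand":0},
    {"wx":0,"wy":0,"wz":0,"tx":0,"ty":0,"tz":0,"hand":0},
    {"wx":0,"wy":0,"wz":0,"tx":0,"ty":0,"tz":0,"hand":0},
    {"wx":0,"wy":0,"wz":0,"tx":0,"ty":0,"tz":0,"hand":0},
    {"wx":0,"wy":0,"wz":0,"tx":0,"ty":0,"tz":0,"hand":0},
    {"wx":0,"wy":0,"wz":0,"tx":0,"ty":0,"tz":0,"hand":0},
  ],
)

```text
clock: 8.4
position: [0.4392, -0.0345, 0.1698]
ee_rot: [3.136, -0.179, 0.0]
force: [-3.4, -0.1, 3.7]
width: 0.004
```

```bash
python3 f.py
```

```text
t 8.60 Fz 3.60 +- 0.11  all [3.7 3.2 3.7 3.9 3.6] tip z 147.8 press [-1.579e+02  1.000e-01  1.698e+02] theta~0.309
```

step_arm(
  plan=[
    {"wx":0,"wy":0,"wz":0,"tx":0,"ty":0,"tz":0.2,"hand":0},
    {"wx":0,"wy":0,"wz":0,"tx":0,"ty":0,"tz":0.2,"hand":0},
    {"wx":0,"wy":0,"wz":0,"tx":0,"ty":0,"tz":0.2,"hand":0},
    {"wx":0,"wy":0,"wz":0,"tx":0,"ty":0,"tz":0.2,"hand":0},
    {"wx":0,"wy":0,"wz":0,"tx":0,"ty":0,"tz":0.2,"hand":0},
    {"wx":0,"wy":0,"wz":0,"tx":0,"ty":0,"tz":0,"hand":0},
    {"wx":0,"wy":0,"wz":0,"tx":0,"ty":0,"tz":0,"hand":0},
    {"wx":0,"wy":0,"wz":0,"tx":0,"ty":0,"tz":0,"hand":0},
    {"wx":0,"wy":0,"wz":0,"tx":0,"ty":0,"tz":0,"hand":0},
    {"wx":0,"wy":0,"wz":0,"tx":0,"ty":0,"tz":0,"hand":0},
  ],
)

```text
clock: 9.43
position: [0.439, -0.0345, 0.1596]
ee_rot: [3.136, -0.179, -0.0]
force: [-4.3, 0.1, 6.2]
width: 0.002
```

```bash
python3 f.py
```

```text
t 9.63 Fz 6.57 +- 0.29  all [6.2 7.3 7.  5.5 6.8] tip z 137.6 press [-1.581e+02  1.000e-01  1.596e+02] theta~0.373
```

The force has gone from 3.6 to 6.6 N, so the ram has met the blank. I'll take smaller steps from here.

step_arm(
  plan=[
    {"wx":0,"wy":0,"wz":0,"tx":0,"ty":0,"tz":0.2,"hand":0},
    {"wx":0,"wy":0,"wz":0,"tx":0,"ty":0,"tz":0.2,"hand":0},
    {"wx":0,"wy":0,"wz":0,"tx":0,"ty":0,"tz":0.2,"hand":0},
    {"wx":0,"wy":0,"wz":0,"tx":0,"ty":0,"tz":0.2,"hand":0},
    {"wx":0,"wy":0,"wz":0,"tx":0,"ty":0,"tz":0,"hand":0},
    {"wx":0,"wy":0,"wz":0,"tx":0,"ty":0,"tz":0,"hand":0},
    {"wx":0,"wy":0,"wz":0,"tx":0,"ty":0,"tz":0,"hand":0},
    {"wx":0,"wy":0,"wz":0,"tx":0,"ty":0,"tz":0,"hand":0},
    {"wx":0,"wy":0,"wz":0,"tx":0,"ty":0,"tz":0,"hand":0},
    {"wx":0,"wy":0,"wz":0,"tx":0,"ty":0,"tz":0,"hand":0},
  ],
)

```text
clock: 10.47
position: [0.4391, -0.0345, 0.1519]
ee_rot: [3.136, -0.179, 0.0]
force: [-4.8, 0.5, 10.8]
width: 0.005
```

```bash
python3 f.py
```

```text
t 10.67 Fz 10.53 +- 0.14  all [10.8 10.7 10.7 10.4  9.9] tip z 129.9 press [-1.579e+02  1.000e-01  1.519e+02] theta~0.425
```

step_arm(
  plan=[
    {"wx":0,"wy":0,"wz":0,"tx":0,"ty":0,"tz":0.2,"hand":0},
    {"wx":0,"wy":0,"wz":0,"tx":0,"ty":0,"tz":0.2,"hand":0},
    {"wx":0,"wy":0,"wz":0,"tx":0,"ty":0,"tz":0.2,"hand":0},
    {"wx":0,"wy":0,"wz":0,"tx":0,"ty":0,"tz":0.2,"hand":0},
    {"wx":0,"wy":0,"wz":0,"tx":0,"ty":0,"tz":0,"hand":0},
    {"wx":0,"wy":0,"wz":0,"tx":0,"ty":0,"tz":0,"hand":0},
    {"wx":0,"wy":0,"wz":0,"tx":0,"ty":0,"tz":0,"hand":0},
    {"wx":0,"wy":0,"wz":0,"tx":0,"ty":0,"tz":0,"hand":0},
    {"wx":0,"wy":0,"wz":0,"tx":0,"ty":0,"tz":0,"hand":0},
    {"wx":0,"wy":0,"wz":0,"tx":0,"ty":0,"tz":0,"hand":0},
  ],
)

```text
clock: 11.5
position: [0.4395, -0.0345, 0.1443]
ee_rot: [3.136, -0.179, 0.002]
force: [-5.2, 0.3, 15.0]
width: 0.006
```

```bash
python3 f.py
```

```text
t 11.70 Fz 15.27 +- 0.30  all [15.  14.5 15.3 15.1 16.5] tip z 122.3 press [-1.575e+02  1.000e-01  1.443e+02] theta~0.476
```

15.3 N is on target. I'll hold it briefly, then let the lever rise under control.

step_arm(
  plan=[
    {"wx":0,"wy":0,"wz":0,"tx":0,"ty":0,"tz":0,"hand":0},
    {"wx":0,"wy":0,"wz":0,"tx":0,"ty":0,"tz":0,"hand":0},
    {"wx":0,"wy":0,"wz":0,"tx":0,"ty":0,"tz":0,"hand":0},
    {"wx":0,"wy":0,"wz":0,"tx":0,"ty":0,"tz":-0.5,"hand":0},
    {"wx":0,"wy":0,"wz":0,"tx":0,"ty":0,"tz":-1.0,"hand":0},
    {"wx":0,"wy":0,"wz":0,"tx":0,"ty":0,"tz":-1.2,"hand":0},
    {"wx":0,"wy":0,"wz":0,"tx":0,"ty":0,"tz":-1.4,"hand":0},
    {"wx":0,"wy":0,"wz":0,"tx":0,"ty":0,"tz":-1.4,"hand":0},
    {"wx":0,"wy":0,"wz":0,"tx":0,"ty":0,"tz":-1.4,"hand":0},
    {"wx":0,"wy":0,"wz":0,"tx":0,"ty":0,"tz":-1.2,"hand":0},
  ],
)

```text
clock: 12.53
position: [0.4406, -0.0345, 0.2258]
ee_rot: [-3.136, 0.179, -0.005]
force: [0.4, -0.4, -0.3]
width: 0.005
```

step_arm(
  plan=[
    {"wx":0,"wy":0,"wz":0,"tx":0,"ty":0,"tz":-1.2,"hand":0},
    {"wx":0,"wy":0,"wz":0,"tx":0,"ty":0,"tz":-1.2,"hand":0},
    {"wx":0,"wy":0,"wz":0,"tx":0,"ty":0,"tz":-1.2,"hand":0},
    {"wx":0,"wy":0,"wz":0,"tx":0,"ty":0,"tz":-0.5,"hand":0},
    {"wx":0,"wy":0,"wz":0,"tx":0,"ty":0,"tz":0,"hand":0},
    {"wx":0,"wy":0,"wz":0,"tx":0,"ty":0,"tz":0,"hand":0},
    {"wx":0,"wy":0,"wz":0,"tx":0,"ty":0,"tz":0,"hand":0},
    {"wx":0,"wy":0,"wz":0,"tx":0,"ty":0,"tz":0,"hand":0},
    {"wx":0,"wy":0,"wz":0,"tx":0,"ty":0,"tz":0,"hand":0},
    {"wx":0,"wy":0,"wz":0,"tx":0,"ty":0,"tz":0,"hand":0},
  ],
)

```text
clock: 13.37
position: [0.439, -0.0345, 0.2653]
ee_rot: [3.136, -0.179, -0.001]
force: [-0.2, -0.2, -0.3]
width: 0.005
```

```bash
python3 -c "
from h import *
rep((-10,-95,262))
from cell import arm
c=arm.calibration('wrist')
np.savez('pics/wristcal.npz',**{k:np.array(c[k]) for k in('mtx','R','t')})
im,d=arm.get_image('wrist'); cv2.imwrite('pics/w6.png',im[:,:,::-1]);np.save('pics/wrist0.npy',d)
P,d=wcloud()
f=lambda u,v:w2p(np.median(P[v-2:v+3,u-2:u+3].reshape(-1,3),0))
for v in (90,110,200): print(f(302,v))
"
```

```text
t 13.37 press-frame tcp [-1.581e+02  1.000e-01  2.653e+02] F [-0.23 -0.23 -0.26] w 0.00 yawx -6.52 tilt 0.04
J [ 0.16  0.13 -0.22  1.96  0.03  1.06 -1.77]
shift cm tool: [14.8   9.53  0.32] turn units: [0.   0.01 0.01]
[-64.47891814  14.34469908 106.31582359]
[-80.91145045  19.18105292  12.87321837]
[-147.3038527    10.41624017  194.24297515]
```

View pics/w6.png

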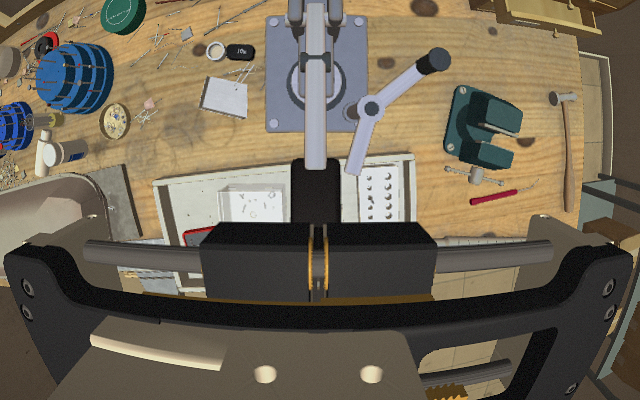

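step_arm(
  plan=[
    {"wx":0,"wy":0,"wz":0,"tx":3.0,"ty":1.9,"tz":0,"hand":0},
    {"wx":0,"wy":0,"wz":0,"tx":3.0,"ty":1.9,"tz":0,"hand":0},
    {"wx":0,"wy":0,"wz":0,"tx":3.0,"ty":1.9,"tz":0,"hand":0},
    {"wx":0,"wy":0,"wz":0,"tx":3.1,"ty":1.9,"tz":0,"hand":0},
    {"wx":0,"wy":0,"wz":0,"tx":3.1,"ty":1.9,"tz":0,"hand":0},
    {"wx":0,"wy":0,"wz":0,"tx":0,"ty":0,"tz":0,"hand":0},
    {"wx":0,"wy":0,"wz":0,"tx":0,"ty":0,"tz":0,"hand":0},
    {"wx":0,"wy":0,"wz":0,"tx":0,"ty":0,"tz":0,"hand":0},
    {"wx":0,"wy":0,"wz":0,"tx":0,"ty":0,"tz":0,"hand":0},
    {"wx":0,"wy":0,"wz":0,"tx":0,"ty":0,"tz":0,"hand":0},
  ],
)

```text
clock: 14.25
position: [0.5788, -0.1451, 0.2661]
ee_rot: [-3.136, 0.177, -0.0]
force: [-0.8, -0.2, -0.1]
width: 0.008
```

```bash
python3 -c "
from h import *
rep((-5,-95,187))
from cell import arm
im,d=arm.get_image('scene'); cv2.imwrite('pics/s7.png',cv2.resize(im[100:220,250:410,::-1],None,fx=5,fy=5,interpolation=2))
"
```

```text
t 14.25 press-frame tcp [ -6.5 -93.8 266.1] F [-0.83 -0.17 -0.06] w 0.01 yawx -6.44 tilt 0.01
J [ 0.26  0.38 -0.14  1.61  0.06  1.15 -1.58]
shift cm tool: [0.15 0.12 7.91] turn units: [-0.   -0.    0.02]
```

View pics/s7.png

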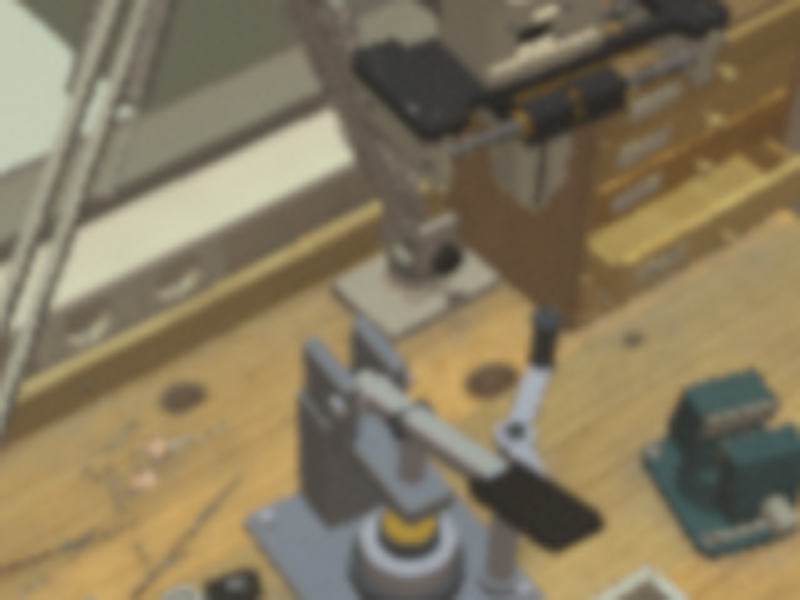

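step_arm(
  plan=[
    {"wx":0,"wy":0,"wz":0,"tx":0,"ty":0.1,"tz":2.6,"hand":0},
    {"wx":0,"wy":0,"wz":0,"tx":0,"ty":0.1,"tz":2.6,"hand":0},
    {"wx":0,"wy":0,"wz":0,"tx":0,"ty":0.1,"tz":2.6,"hand":0},
    {"wx":0,"wy":0,"wz":0,"tx":0,"ty":0,"tz":0,"hand":0},
    {"wx":0,"wy":0,"wz":0,"tx":-0.7,"ty":0,"tz":0,"hand":0},
    {"wx":0,"wy":0,"wz":0,"tx":-0.7,"ty":0,"tz":0,"hand":0},
    {"wx":0,"wy":0,"wz":0,"tx":-0.7,"ty":0,"tz":0,"hand":0},
    {"wx":0,"wy":0,"wz":0,"tx":-0.7,"ty":0,"tz":0,"hand":0},
    {"wx":0,"wy":0,"wz":0,"tx":-0.7,"ty":0,"tz":0,"hand":0},
    {"wx":0,"wy":0,"wz":0,"tx":-0.7,"ty":0,"tz":0,"hand":0},
  ],
)

```text
clock: 15.13
position: [0.5381, -0.1454, 0.19]
ee_rot: [3.135, -0.18, 0.008]
force: [2.8, -4.0, 0.5]
width: 0.001
```

```bash
python3 -c "
from h import *
rep((-95,-98,187))
from cell import arm
im,d=arm.get_image('scene'); cv2.imwrite('pics/s8.png',cv2.resize(im[130:250,250:410,::-1],None,fx=5,fy=5,interpolation=2))
"
```

```text
t 15.13 press-frame tcp [-46.9 -98.8 190. ] F [ 2.83 -4.02  0.49] w 0.00 yawx -6.56 tilt 0.30
J [ 0.28  0.39 -0.14  1.81  0.07  0.94 -1.58]
shift cm tool: [-4.81 -0.08  0.27] turn units: [ 0.01 -0.05  0.  ]
```

View pics/s8.png

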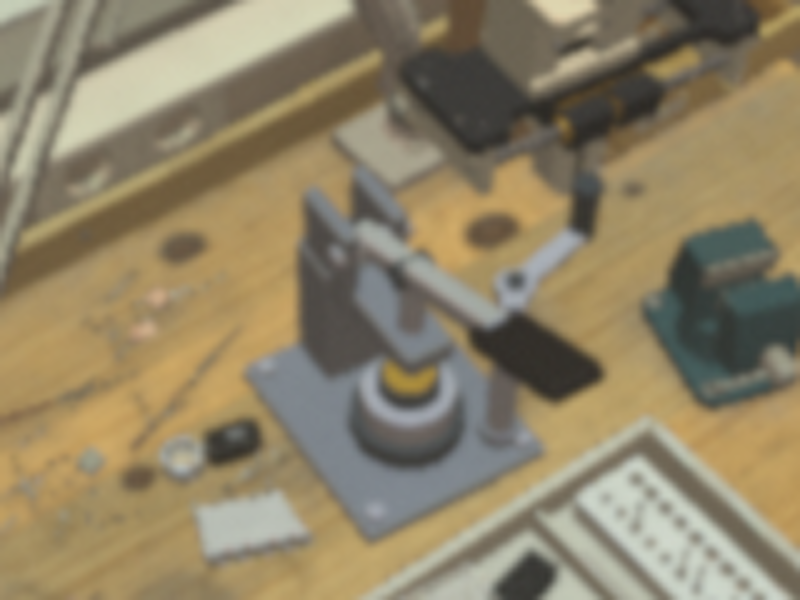

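step_arm(
  plan=[
    {"wx":0,"wy":0,"wz":0,"tx":-0.6,"ty":0,"tz":0,"hand":0},
    {"wx":0,"wy":0,"wz":0,"tx":-0.6,"ty":0,"tz":0,"hand":0},
    {"wx":0,"wy":0,"wz":0,"tx":-0.6,"ty":0,"tz":0,"hand":0},
    {"wx":0,"wy":0,"wz":0,"tx":-0.6,"ty":0,"tz":0,"hand":0},
    {"wx":0,"wy":0,"wz":0,"tx":-0.6,"ty":0,"tz":0,"hand":0},
    {"wx":0,"wy":0,"wz":0,"tx":-0.5,"ty":0,"tz":0,"hand":0},
    {"wx":0,"wy":0,"wz":0,"tx":-0.4,"ty":0,"tz":0,"hand":0},
    {"wx":0,"wy":0,"wz":0,"tx":-0.2,"ty":0,"tz":0,"hand":0},
    {"wx":0,"wy":0,"wz":0,"tx":0,"ty":0,"tz":0,"hand":0},
    {"wx":0,"wy":0,"wz":0,"tx":0,"ty":0,"tz":0,"hand":0},
  ],
)

```text
clock: 16.02
position: [0.4962, -0.1397, 0.1876]
ee_rot: [3.136, -0.178, -0.001]
force: [-0.3, 0.0, 0.2]
width: -0.001
```

```bash
python3 -c "
from h import *
rep((-97,-98,187))
from cell import arm
im,d=arm.get_image('scene'); cv2.imwrite('pics/s9.png',cv2.resize(im[130:250,250:410,::-1],None,fx=5,fy=5,interpolation=2))
"
```

```text
t 16.02 press-frame tcp [-89.1 -97.9 187.6] F [-0.3   0.03  0.25] w -0.00 yawx -6.51 tilt 0.04
J [ 0.29  0.33 -0.15  1.91  0.06  0.91 -1.58]
shift cm tool: [-0.79  0.01  0.06] turn units: [0.   0.01 0.01]
```

View pics/s9.png

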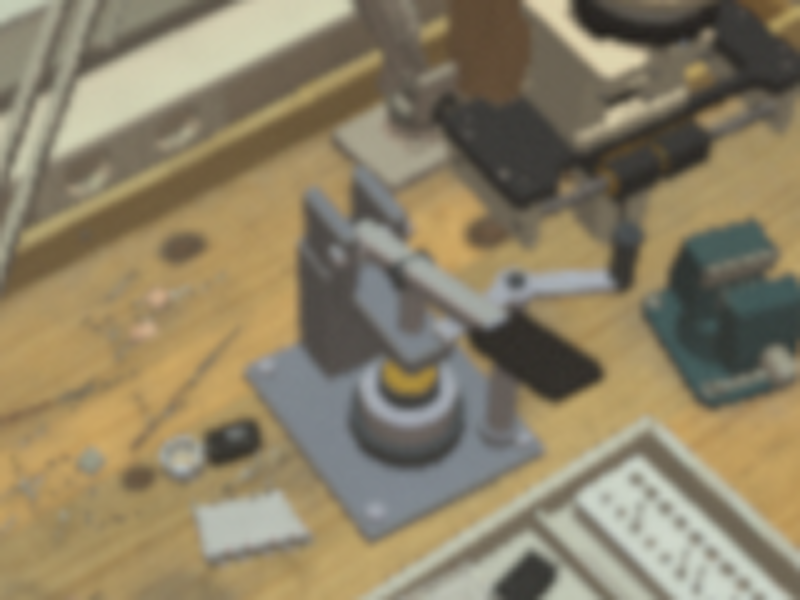

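step_arm(
  plan=[
    {"wx":0,"wy":0,"wz":0,"tx":-0.2,"ty":0,"tz":0,"hand":0},
    {"wx":0,"wy":0,"wz":0,"tx":-0.2,"ty":0,"tz":0,"hand":0},
    {"wx":0,"wy":0,"wz":0,"tx":-0.2,"ty":0,"tz":0,"hand":0},
    {"wx":0,"wy":0,"wz":0,"tx":-0.1,"ty":0,"tz":0,"hand":0},
    {"wx":0,"wy":0,"wz":0,"tx":0,"ty":0,"tz":0,"hand":0},
    {"wx":0,"wy":0,"wz":0,"tx":0,"ty":0,"tz":0,"hand":0},
    {"wx":0,"wy":0,"wz":0,"tx":0,"ty":0,"tz":0,"hand":0},
    {"wx":0,"wy":0,"wz":0,"tx":0,"ty":0,"tz":0,"hand":0},
    {"wx":0,"wy":0,"wz":0,"tx":0,"ty":0,"tz":0,"hand":0},
    {"wx":0,"wy":0,"wz":0,"tx":0,"ty":0,"tz":0,"hand":0},
  ],
)

```text
clock: 16.9
position: [0.4894, -0.1391, 0.1877]
ee_rot: [3.136, -0.179, -0.001]
force: [0.5, -0.4, -0.0]
width: 0.004
```

```bash
python3 -c "
from h import *
rep((-97,-98,187))
from cell import arm
for i in range(3):
  print(arm.observe()['force'].round(2)); arm.get_image('top')
"
```

```text
t 16.90 press-frame tcp [-96.  -98.  187.7] F [ 0.45 -0.44 -0.03] w 0.00 yawx -6.53 tilt 0.02
J [ 0.29  0.32 -0.15  1.92  0.06  0.9  -1.58]
shift cm tool: [-0.1  -0.    0.07] turn units: [0.   0.   0.01]
[ 0.45 -0.44 -0.03]
[-0.17 -0.05 -0.35]
[-0.19 -0.82  0.43]
```

step_arm(
  plan=[
    {"wx":0,"wy":0,"wz":0,"tx":-0.1,"ty":0,"tz":0,"hand":0},
    {"wx":0,"wy":0,"wz":0,"tx":-0.1,"ty":0,"tz":0,"hand":0},
    {"wx":0,"wy":0,"wz":0,"tx":-0.1,"ty":0,"tz":0,"hand":0},
    {"wx":0,"wy":0,"wz":0,"tx":0,"ty":0,"tz":0,"hand":0},
    {"wx":0,"wy":0,"wz":0,"tx":0,"ty":0,"tz":0,"hand":0},
    {"wx":0,"wy":0,"wz":0,"tx":0,"ty":0,"tz":0,"hand":0},
    {"wx":0,"wy":0,"wz":0,"tx":0,"ty":0,"tz":0,"hand":0},
    {"wx":0,"wy":0,"wz":0,"tx":0,"ty":0,"tz":0,"hand":0},
    {"wx":0,"wy":0,"wz":0,"tx":0,"ty":0,"tz":0,"hand":0},
    {"wx":0,"wy":0,"wz":0,"tx":0,"ty":0,"tz":0,"hand":0},
  ],
)

```text
clock: 17.88
position: [0.4884, -0.1385, 0.188]
ee_rot: [3.137, -0.178, 0.006]
force: [7.9, -0.8, -5.5]
width: 0.004
```

```bash
python3 -c "
from h import *
rep((-97,-98,187))
from cell import arm
for i in range(3):
  print(arm.observe()['force'].round(2)); im,d=arm.get_image('scene')
cv2.imwrite('pics/s10.png',cv2.resize(im[130:250,250:410,::-1],None,fx=5,fy=5,interpolation=2))
"
```

```text
t 17.88 press-frame tcp [-97.1 -97.6 188. ] F [ 7.85 -0.79 -5.46] w 0.00 yawx -6.50 tilt 0.21
J [ 0.29  0.32 -0.15  1.93  0.06  0.9  -1.57]
shift cm tool: [0.   0.04 0.1 ] turn units: [-0.   -0.03  0.02]
[ 7.85 -0.79 -5.46]
[ 7.72  0.58 -4.79]
[ 7.6   0.12 -5.72]
```

View pics/s10.png

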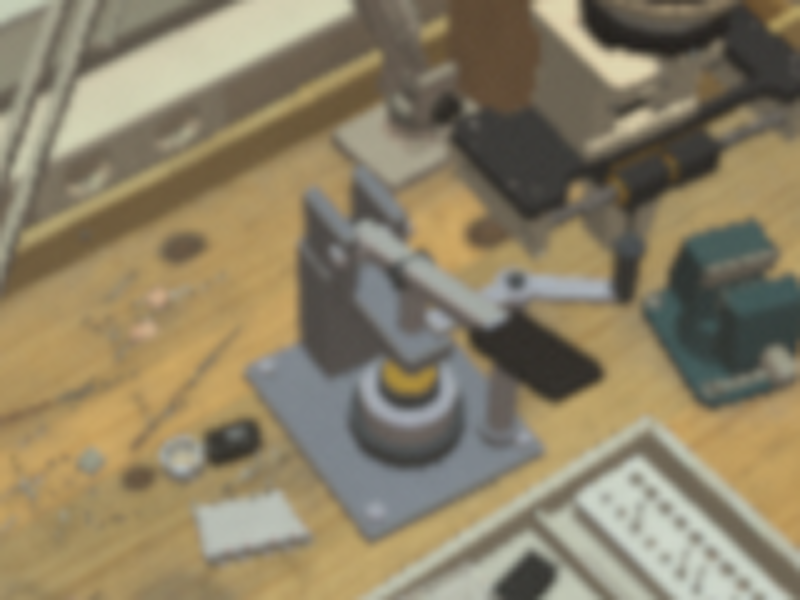

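The stop is felt at about 8 N, and the catch lies as it did in the first picture. I'll back off, lift clear and check.

step_arm(
  plan=[
    {"wx":0,"wy":0,"wz":0,"tx":0.7,"ty":0,"tz":0,"hand":0},
    {"wx":0,"wy":0,"wz":0,"tx":0.9,"ty":0,"tz":0,"hand":0},
    {"wx":0,"wy":0,"wz":0,"tx":0,"ty":0,"tz":-2.6,"hand":0},
    {"wx":0,"wy":0,"wz":0,"tx":0,"ty":0,"tz":-2.6,"hand":0},
    {"wx":0,"wy":0,"wz":0,"tx":0,"ty":0,"tz":-2.6,"hand":0},
    {"wx":0,"wy":0,"wz":0,"tx":-2.2,"ty":0,"tz":-0.5,"hand":0},
    {"wx":0,"wy":0,"wz":0,"tx":-2.6,"ty":0,"tz":0,"hand":0},
    {"wx":0,"wy":0,"wz":0,"tx":-2.6,"ty":0,"tz":0,"hand":0},
    {"wx":0,"wy":0,"wz":0,"tx":0,"ty":0,"tz":0,"hand":0},
    {"wx":0,"wy":0,"wz":0,"tx":0,"ty":0,"tz":0,"hand":0},
  ],
)

```text
clock: 18.87
position: [0.4285, -0.1321, 0.2711]
ee_rot: [3.136, -0.179, 0.0]
force: [-0.1, 0.1, 0.0]
width: 0.005
```

```bash
python3 -c "
from h import *
rep((-97,-98,187))
from cell import arm
c=arm.calibration('wrist')
np.savez('pics/wristcal.npz',**{k:np.array(c[k]) for k in('mtx','R','t')})
im,d=arm.get_image('wrist'); cv2.imwrite('pics/w11.png',im[:,:,::-1]);np.save('pics/wrist0.npy',d)
im,d=arm.get_image('scene'); np.save('pics/scene1.npy',d)
im,d=arm.get_image('top'); np.save('pics/top1.npy',d)
for n in('scene','top'):
  for i in '01':
    P,ok=cloud(n,f'pics/{n}{i}.npy'); p=P[ok]
    k=p[(p[:,0]>.44)&(p[:,0]<.5)&(p[:,1]>-.16)&(p[:,1]<-.11)&(p[:,2]>.17)&(p[:,2]<.2)]
    l=p[(p[:,0]>.44)&(p[:,0]<.456)&(p[:,1]>-.045)&(p[:,1]<-.02)&(p[:,2]>.15)&(p[:,2]<.22)]
    print(n,i,'knob',k.mean(0),'paddle',l.mean(0))
"
```

```text
t 18.87 press-frame tcp [-157.3  -98.1  271.1] F [-0.08  0.05  0.01] w 0.00 yawx -6.54 tilt 0.02
J [ 0.32  0.14 -0.16  1.94  0.02  1.07 -1.53]
shift cm tool: [ 6.03 -0.    8.41] turn units: [ 0.   -0.    0.01]
scene 0 knob [ 0.47254031 -0.12834345  0.18332927] paddle [ 0.44854664 -0.03259526  0.19809198]
scene 1 knob [ 0.47234627 -0.12787941  0.18310242] paddle [ 0.44759061 -0.03219474  0.19830903]
top 0 knob [ 0.47238945 -0.13413804  0.18483813] paddle [ 0.44828444 -0.03192808  0.19656023]
top 1 knob [nan nan nan] paddle [nan nan nan]<string>:15: RuntimeWarning: Mean of empty slice.
  ret = um.true_divide(
```

View pics/w11.png

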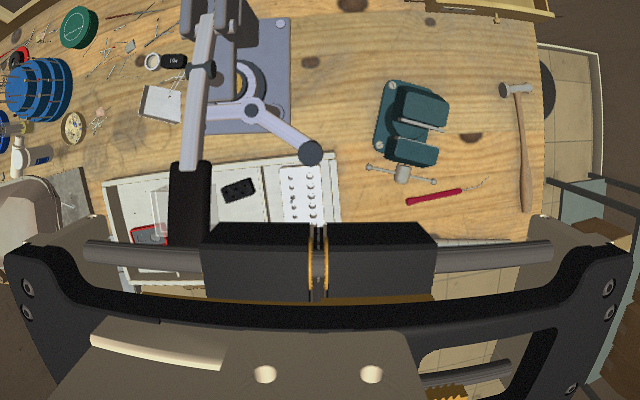

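The wrist view shows the tongue back under the lever, with the knob at (310, 152) and the loose things where they were. The scene camera puts knob and paddle within 1 mm of where they started. The arm touches nothing, so I'm handing in.

```bash
python3 -c "
from cell import arm
print(arm.observe()['force'].round(2)); print(arm.sign_off())"
```

```text
[ 1.16 -1.67  0.22]
the job is handed in; nothing more can be done
None
```

The job is done and handed in at about 19 s of the 62 s allowed; `sign_off` gave no verdict.

- **Catch opened:** I swung it to about 1.3 rad with the shut fingers. The wrist camera gave 1.34 against a stop at 1.30, so that reading is slightly high.
- **Press:** I lowered the paddle in steps with the force read at each. The ram met the blank at roughly 0.34 rad, where the push rose from 3.6 to 6.6 N. I stopped at 15.3 N, which by the force is about 5 mm of blank travel, and held it for about 0.9 s before letting the lever rise.
- **Catch closed:** I pushed it back until its stop was felt at about 8 N, then backed off and lifted clear.

**Last checks:**
- **Scene camera:** it put the knob and paddle within 1 mm of where they started.
- **Wrist picture:** it showed the tongue under the lever. The loose things in view looked unmoved, but I did not measure them.
- **Force:** it read about zero after I lifted clear, and within the usual noise (about 2 N) at hand-in.
- **Top camera (failed):** it found no points on the knob or paddle, probably because the arm was in the way.
- **Pad:** its return was not seen directly; I took it from the lever being fully up.

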